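# Drive the fixture pins home and lock the keeper

## Task

Lock the aluminium housing in its checking fixture: take the mallet from the rubber mat and knock both steel pins down with it (never with the gripper) until they are fully home, then draw the steel keeper bar by its tab all the way across over the pin heads until it stops. Leave the mallet resting back on the rubber mat, and do not disturb the dial gauge on its stand beside the fixture.

Things in the scene. Friction and masses are not known exactly. Their poses are not given: they have to be found in the camera images.
- fixture: checking fixture, fixed: dark steel base plate 220 x 180 x 18 mm (x, y, z), origin at the centre of its underside, on the table; +x points from the pins to the keeper, z up. On it an aluminium housing; the pins stand at x = 0, y = +-40 mm in round collars (28 mm across, flat tops 50 mm above the table). Keeper guides at x = 49 to 105, y = +-63 to 70 mm reach 61 mm; the rest is under 50 mm
- pin_left (a joint): travel of the pin at y = +40 mm of the fixture: 0 = up (top 15 mm above its collar), 0.014 m = fully home against its stop (top 1 mm above the collar). Starts 9 to 14 mm short of home. Friction holds it where it is left, against a light spring; it moves at about 10 N of push, more when fast
- pin_right (a joint): the same for the pin at y = -40 mm
- pin_left_top (a point): centre of the flat top of the steel pin at y = +40 mm: a plain upright pin 14 mm in diameter, moves with the pin
- pin_right_top (a point): the same for the pin at y = -40 mm
- keeper (a joint): travel of the keeper bar along the fixture's -x: 0 = open (as it starts), 0.045 m = closed, over both pins, against its stop. It slides at about 2 N. Pins that are not home block it
- keeper_tab (a point): middle of the top edge of the keeper's upright tab: 8 mm thick (x), 40 mm wide (y), 26 mm tall, top 85 mm above the table, clear on both sides; at x = 78 mm of the fixture when open. The keeper is a flat dark steel bar 55 x 124 x 6 mm (x, y, z), underside 3 mm above the collar tops, its front edge 32 mm beyond the pins' axes when open
- mallet: mallet, about 0.5 kg: head 42 x 40 x 76 mm (x, y, z), black with a grey plate at each end, standing on one face with its handle level. Origin: centre of the lower striking face; z up through the head; the wooden handle runs along -x to x = -189 mm, 22 mm wide, 26 mm tall, centre line 38 mm above the origin. Centre of mass about 10 mm from the head's axis
- mallet_grip (a point): point on the handle's centre line 50 mm from the head's axis, 38 mm above the lower face: a place to grip across the handle
- mallet_head (a point): centre of the mallet's head, 38 mm above the lower face
- mat: black rubber mat, fixed, 240 x 240 x 4 mm; origin: centre of the underside, on the table
- gauge: dial gauge on a round stand, loose: foot 60 mm in diameter, 153 mm tall, dial at 125 mm; it stands on the table beyond the fixture's far (+x) edge. Origin: centre of the foot's underside

How it is judged:
On the way, in this order (a step that is already met when the one before it is completed fails the run):
1. both pins are knocked home, to within 2 mm, while the keeper is still open (value of joint each of pin_left, pin_right above 0.012 m and value of joint keeper below 0.02 m), for 0.2 s.
2. the keeper is closed over both pins, to within 4 mm of its stop (value of joint each of pin_left, pin_right above 0.012 m and value of joint keeper above 0.041 m), for 0.2 s.
At the end, for the whole second after the job is handed in: both pins are home to within 2 mm, the keeper is closed over them to within 4 mm of its stop, the mallet rests on the rubber mat with its head's centre inside the mat's outline, and the gauge stands upright within 20 mm of where it was (all of step 2 and x of mallet_head in the frame of mat between -0.12 and 0.12 m and y of mallet_head in the frame of mat between -0.12 and 0.12 m and height (world z) of mallet_head below 0.06 m and contact force between mallet and mat above 0.5 N and linear speed of mallet below 0.03 m/s and distance of gauge from where it was at the start of the episode below 0.02 m and angle between gauge's own z axis and vertical below 0.2 rad); the robot touches nothing.
It fails at once if the gripper or arm presses on a pin (over 2 N) instead of the mallet (contact force between any of the fingers, the arm and pin_left above 2 N or contact force between any of the fingers, the arm and pin_right above 2 N).
It fails at once if the dial gauge is shoved more than 30 mm or tipped over (distance of gauge from where it was at the start of the episode above 0.03 m or angle between gauge's own z axis and vertical above 0.5 rad).
It also fails if it takes over 54 s, if anything falls off the work surface, if the arm or the gripper's body presses on something with over 40 N, if the wrist force passes 120 N, or if a joint passes its speed limit or range.

## Robot

A 7-joint arm with a two-finger parallel gripper is mounted at the origin on the work surface. World frame = base frame: x ahead of the robot, y to its left, z up, the work surface at z = 0. Lengths are in m, angles in rad, forces in N, time in s.
With the tool pointing down it reaches from about 0.35 to 0.9 m from the base axis. Payload 8.1 kg.
Tool frame: the origin (TCP) lies at the very end of the fingers, on their centre line; the grasp point (between the pads) lies 19 mm behind it; z points along the fingers, y is the direction in which the jaws open and shut (so a half turn about z gives the same grasp; the last joint's range is limited). The gripper opens to 92 mm and grips with 3 to 60 N. Pads are 19 mm wide; open, the fingers measure 130 mm over their backs; the gripper's body (75 mm by 190 mm) begins 47 mm behind the grasp point.
Start: joints at [-1.415, 0.434, 0.025, 1.573, -0.012, 1.134, -0.075], TCP at [0.16, 0.604, 0.227] pointing down, gripper open.
Joint ranges: [-2.62, 2.62], [-0.44, 2.09], [-1.27, 1.32], [0.08, 2.57], [-1.32, 4.46], [0.12, 2], [-2.74, 2.74]. Speed limits (rad/s): [2.22, 2.22, 3.01, 3.01, 3.14, 3.14, 3.14].

## Interface

Orientations are given as a rotation vector (axis times angle).
In Python, from cell import observe, get_image, sign_off gives the robot as it stands.
- The arm moves only by the tool arm_command, never from a script. Its argument "deltas" is a list of rows, each an object with "xyz": the shift along the tool's x, y, z in cm, a list of three; "turn": the turn about the tool's z in degrees; "jaw": the closure in counts, from 0 (fully open) to 255 (shut). A call has 1 to 5 rows; each row is the pose to reach, as a shift and turn from the pose measured when the call began, along the tool's axes at that moment; what a row does not reach only later rows make up. A row lasts 1/12 s, in which the tool goes at most 41.7 mm and 7.16 degrees, less where a joint would pass 70% of its speed; a pose out of reach is approached as far as the arm can. A call with a gripper value outside its range is refused whole. The fingers move at their own pace and stop on an object; "force" is the grip in N (left out, the last holds). Time passes only in rows, so rows that repeat a pose let the fingers close. It gives the time, the measured TCP pose, the force and the opening at its end, in the units of the state.
- observe(): the state, without advancing time (a new reading comes with each control period).
- get_image(name): name is "scene" or "top" or "wrist"; returns a dict with "frame" (420x560x3 uint8, red, green, blue), "depth" (420x560 float32, m along the optical axis (not along the pixel's ray), 0 where there is no reading), "camera_matrix" (3x3 intrinsics, pixels), "cam_to_world" (4x4, takes a point from camera to world coordinates). Camera axes: x right, y up, looking along -z (the intrinsics and any distortion apply to the point x, -y, -z); pixel columns grow to the right and rows downward; lengths in m; the calibration is good to about 2 mm. A picture is of the moment at which its call begins.
- sign_off(): hands the job in, once; it reports no verdict.
The state is a dict: "clock": time; "joints": joint angles; "dq": joint speeds; "joint_efforts": joint torques, N m; "position": TCP position; "ee_rot": TCP orientation; "force": force on the tool from outside, world axes, zero at the start; "ft_torque": the same for the moment, N m; "width": opening from 0.0 (shut) to 1.0 (fully open).
Only numpy, scipy, OpenCV 4.12 (cv2) and the standard library are available. Lean on these libraries where they do the work, as an engineer would, in place of code of your own. Each camera call takes 0.05 s, during which the arm holds its last target.

## Working session

There is one attempt and no reset: what is moved stays moved. The work goes in short steps, Python scripts to look and compute and a tool call to move; the robot and the scene stay as the last step left them, time stands still between calls to the robot, and variables do not carry over. Pictures are saved under pics/ and viewed, and the job is handed in when it is done.

Besides the shell and the picture viewer there is one more tool, called after "Emit:" as name([rows], argument=value, ...), one row to a line, values as JSON. arm_command: Moves the arm, as the interface text tells. Its arguments: {"type":"object","properties":{"deltas":{"type":"array","items":{"type":"object","properties":{"xyz":{"type":"array","items":{"type":"number"}},"turn":{"type":"number"},"jaw":{"type":"number"}}}},"force":{"type":"number"}},"required":["deltas"]}

```bash
mkdir -p pics; ls; cat > h.py <<'E'
import numpy as np, cv2
from cell import observe, get_image, sign_off
def save(n,fn):
    g=get_image(n); cv2.imwrite('pics/'+fn,g['frame'][:,:,::-1]); np.savez('pics/'+fn+'.npz',**g); return g
def ld(fn): return dict(np.load('pics/'+fn+'.npz'))
def pts(g,uv,z=None):
    uv=np.atleast_2d(uv).astype(float);K=g['camera_matrix'];T=g['cam_to_world']
    d=np.c_[(uv[:,0]-K[0,2])/K[0,0],-(uv[:,1]-K[1,2])/K[1,1],-np.ones(len(uv))]
    if z is None:
        dep=g['depth'][uv[:,1].astype(int),uv[:,0].astype(int)]
        return (d*dep[:,None])@T[:3,:3].T+T[:3,3]
    w=d@T[:3,:3].T; s=(z-T[2,3])/w[:,2]
    return T[:3,3]+w*s[:,None]
def cloud(g):
    v,u=np.mgrid[0:420,0:560]; p=pts(g,np.c_[u.ravel(),v.ravel()]).reshape(420,560,3); p[g['depth']==0]=np.nan; return p
E
python3 - <<'E'
from h import *
for n in ['scene','top','wrist']:
    g=save(n,n+'0.png'); print(n,g['camera_matrix'].tolist(),g['cam_to_world'].round(3).tolist(), (g['depth']>0).mean())
print(observe())
E
```

```text
pics
scene [[422.3745674381335, 0.0, 275.6565233459087], [0.0, 422.3745674381335, 206.32047766605206], [0.0, 0.0, 1.0]] [[0.537, -0.568, 0.623, 1.037], [0.843, 0.38, -0.38, -0.289], [-0.021, 0.73, 0.683, 0.576], [0.0, 0.0, 0.0, 1.0]] 0.99578231292517
top [[421.30542979792466, 0.0, 278.53025425690606], [0.0, 421.30542979792466, 205.18102330844332], [0.0, 0.0, 1.0]] [[-0.002, 0.985, -0.172, 0.455], [-1.0, -0.007, -0.025, -0.018], [-0.026, 0.172, 0.985, 0.93], [0.0, 0.0, 0.0, 1.0]] 0.9959523809523809
wrist [[351.1852726054158, 0.0, 278.0019201020952], [0.0, 351.1852726054158, 212.67228561142716], [0.0, 0.0, 1.0]] [[0.256, -0.923, -0.288, 0.082], [0.967, 0.244, 0.077, 0.624], [-0.001, -0.298, 0.955, 0.384], [0.0, 0.0, 0.0, 1.0]] 0.9961692176870748
{'clock': 0.15, 'joints': array([-1.41457961,  0.43506124,  0.02499612,  1.57386223, -0.01158512,
        1.13397167, -0.07506083]), 'dq': array([ 0.0009502 , -0.00024319,  0.00063409, -0.00071062,  0.00029701,
        0.00027164,  0.00077754]), 'joint_efforts': array([ 1.10806130e-03, -6.68262362e+01,  9.85470302e-01, -3.14696896e+01,
       -6.05523284e-02,  3.93020350e-02,  1.05884828e-04]), 'position': array([0.15992808, 0.60381402, 0.22613656]), 'ee_rot': array([-4.05478639e-01, -3.11529455e+00,  1.81850608e-03]), 'force': array([ 0.91979463, -0.05542735, -0.33287217]), 'ft_torque': array([ 0.01297488,  0.01009985, -0.01357846]), 'width': 1.0011408726419038}
```

View pics/scene0.png

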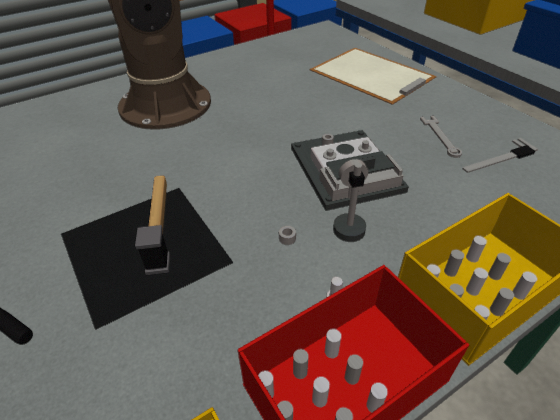

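View pics/top0.png

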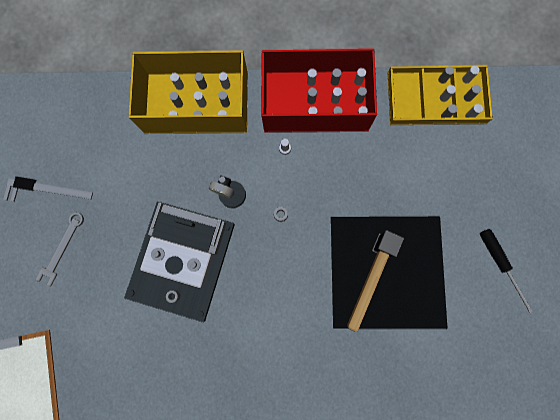

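```bash
python3 - <<'E'
from h import *
g=ld('top0.png'); f=g['frame'][:,:,::-1]
a=cv2.resize(f[180:340,110:260],None,fx=4,fy=4,interpolation=cv2.INTER_CUBIC)[:600]
cv2.imwrite('pics/c1.png',a)
b=cv2.resize(f[205:340,320:460],None,fx=4,fy=4,interpolation=cv2.INTER_CUBIC)
cv2.imwrite('pics/c2.png',b)
s=ld('scene0.png')['frame'][:,:,::-1]
cv2.imwrite('pics/c3.png',cv2.resize(s[110:250,270:420],None,fx=4,fy=4,interpolation=cv2.INTER_CUBIC))
P=cloud(g)
# height map around fixture printed as image
h=(np.nan_to_num(P[180:340,110:260,2])*2000).clip(0,255).astype(np.uint8)
cv2.imwrite('pics/c4.png',cv2.resize(cv2.applyColorMap(h,cv2.COLORMAP_JET),None,fx=4,fy=4,interpolation=cv2.INTER_NEAREST)[:600])
E
```

```text
(no output)
```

View pics/c1.png

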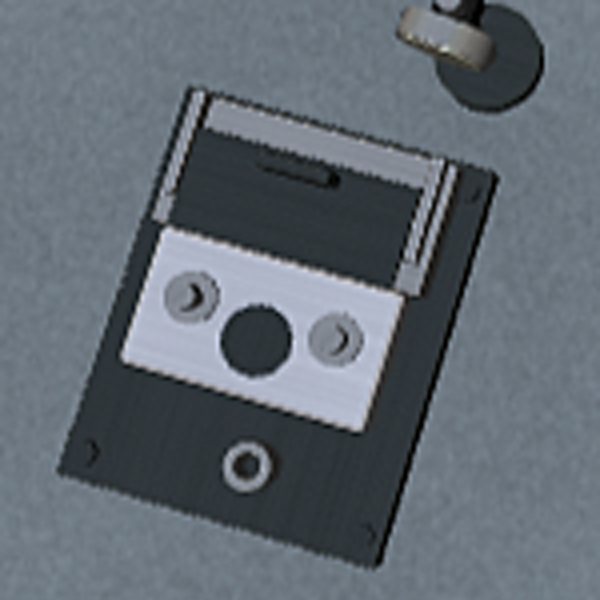

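View pics/c2.png

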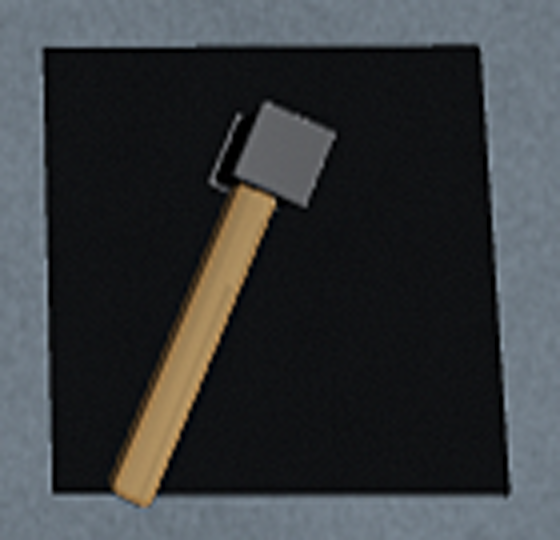

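View pics/c3.png

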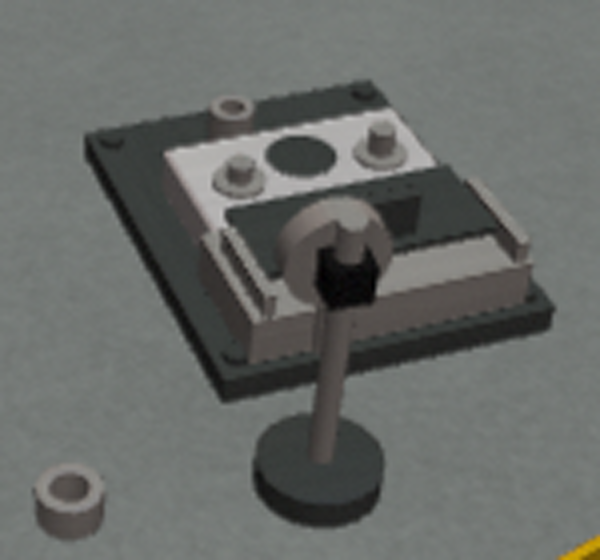

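View pics/c4.png

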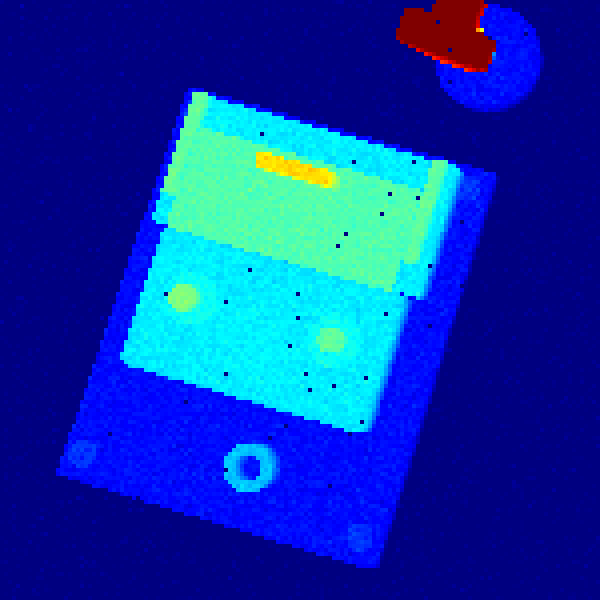

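```bash
python3 - <<'E'
from h import *
g=ld('top0.png'); P=cloud(g); 
def m(z0,z1,u0,u1,v0,v1):
    s=P[v0:v1,u0:u1].reshape(-1,3); s=s[(s[:,2]>z0)&(s[:,2]<z1)]; return s
for n,b in dict(L=(149,163,248,262),R=(186,200,259,272)).items():
    s=m(.055,.075,*b); print(n,len(s),np.median(s,0),(s.min(0)+s.max(0))/2,np.ptp(s,0), s.mean(0))
    s2=m(.0465,.054,*b); print(' collar',len(s2),s2.mean(0))
s=m(.075,.1,165,200,210,235); print('tab',len(s),s.mean(0)); r=cv2.minAreaRect((s[:,:2]*1000).astype(np.float32)); print(r)
# base plate: points z .012-.024 & above, in whole region
s=m(.012,.1,120,242,195,325); s=s[s[:,2]<.09]; 
s=s[(s[:,2]<.09)]
msk=((P[...,2]>.012)&(P[...,2]<.1)).astype(np.uint8); n,l,st,c=cv2.connectedComponentsWithStats(msk)
i=l[300,160]; q=P[l==i]; print('base z',np.median(q[q[:,2]<.03][:,2])); r=cv2.minAreaRect((q[:,:2]*1000).astype(np.float32)); print('base',r)
s=m(.07,.09,370,410,225,262); print('mallet head',len(s),s.mean(0)); print(cv2.minAreaRect((s[:,:2]*1000).astype(np.float32)))
s=m(.045,.065,340,395,240,335); print('handle',s[:,2].mean(),cv2.minAreaRect((s[:,:2]*1000).astype(np.float32)))
fr=g['frame']; mk=(fr.max(2)<35)&(np.arange(560)[None]>320)&(np.arange(560)[None]<460)&(np.arange(420)[:,None]>200)&(np.arange(420)[:,None]<345)
v,u=np.where(mk); q=pts(g,np.c_[u,v],.004); print('mat',cv2.minAreaRect((q[:,:2]*1000).astype(np.float32)))
s=m(.008,.03,205,250,170,212);print('gauge foot',cv2.minEnclosingCircle((s[:,:2]*1000).astype(np.float32)),np.median(s[:,2]))
s=m(.09,.2,205,250,170,212);print('gauge top',s.min(0),s.max(0))
E
```

```text
L 44 [0.50581878 0.25755673 0.06375812] [0.50590542 0.25868737 0.06204266] [0.01240253 0.01353853 0.00992055] [0.50583403 0.25794115 0.06335557]
 collar 114 [0.50545195 0.26036418 0.04903771]
R 36 [0.48426171 0.18203191 0.05999873] [0.48427688 0.18224647 0.05980607] [0.0102835  0.01331572 0.0067527 ] [0.48425093 0.18197953 0.05999997]
 collar 117 [0.48307524 0.1825677  0.04910155]
tab 82 [0.56967945 0.19812503 0.08341276]
((570.0533447265625, 198.68930053710938), (39.24374771118164, 8.090616226196289), 73.71723175048828)
base z 0.017238615292940906
base ((495.4043273925781, 220.7952423095703), (180.91282653808594, 220.1372833251953), 73.90264892578125)
mallet head 435 [ 0.52419157 -0.220594    0.07881569]
((524.581298828125, -221.17172241210938), (39.905296325683594, 42.91798782348633), 65.60314178466797)
handle 0.05326571111656744 ((440.0124206542969, -182.3157501220703), (29.20993995666504, 191.344482421875), 67.68744659423828)
mat ((470.70361328125, -228.58154296875), (239.54010009765625, 235.68426513671875), 89.6485366821289)
gauge foot ((640.6331176757812, 109.53900909423828), 29.793720245361328) 0.01680753332295265
gauge top [0.61252447 0.09059619 0.09272056] [0.65229275 0.13867277 0.15445818]
```

```bash
cat >> h.py <<'E'
from scipy.spatial.transform import Rotation as Ro
def go(x,y,z,ang=None):
    o=observe(); R=Ro.from_rotvec(o['ee_rot']).as_matrix(); p=o['position']
    d=R.T@(np.array([x,y,z])-p)*100; a=np.degrees(np.arctan2(R[1,0],R[0,0]))
    t=0 if ang is None else -((ang-a+180)%360-180)
    print('xyz cm',d.round(2),'turn',round(t,2),'| pos',p.round(4),'ang',a.round(2),'tilt',R[:,2].round(3),'F',o['force'].round(1),'w',round(o['width'],3),'t',o['clock'])
def fx(x,y,c=(.4954,.2208),a=-16.1):
    a=np.radians(a); return np.array([c[0]+x*np.cos(a)-y*np.sin(a), c[1]+x*np.sin(a)+y*np.cos(a)])
def gp(r,h=(.5243,-.2209),a=-24.4):
    a=np.radians(a); return np.array(h)-r*np.array([np.cos(a),np.sin(a)])
E
python3 - <<'E'
from h import *
go(*gp(.044),.14,155.6)
g=ld('top0.png');P=cloud(g);s=P[170:212,205:250].reshape(-1,3);s=s[s[:,2]>.09][:,:2]-[.4954,.2208]
a=np.radians(-16.1);q=np.c_[s@[np.cos(a),np.sin(a)],s@[-np.sin(a),np.cos(a)]];print(q.min(0),q.max(0))
print(gp(.044),fx(0,.04),fx(0,-.04),fx(.074,0))
E
```

```text
xyz cm [-51.99 -69.66   8.7 ] turn 9.57 | pos [0.1599 0.6038 0.2261] ang 165.17 tilt [-0.    -0.001 -1.   ] F [ 0.9 -0.1 -0.3] w 1.001 t 0.15
[ 0.14627249 -0.08934494] [ 0.18081482 -0.04194811]
[ 0.48422992 -0.20272341] [0.50649259 0.25923117] [0.48430741 0.18236883] [0.56649766 0.20027872]
```

Emit:
arm_command([
  {"xyz": [-52, -69.7, 0], "turn": 9.6, "jaw": 0},
  {"xyz": [-52, -69.7, 0], "turn": 9.6, "jaw": 0},
  {"xyz": [-52, -69.7, 0], "turn": 9.6, "jaw": 0},
  {"xyz": [-52, -69.7, 0], "turn": 9.6, "jaw": 0},
  {"xyz": [-52, -69.7, 0], "turn": 9.6, "jaw": 0},
], force=60)

```text
clock: 0.57
position: [0.2379, 0.4088, 0.2265]
ee_rot: [-0.665, -3.07, 0.003]
force: [0.9, 0.4, 0.1]
width: 0.999
```

```bash
python3 -c "
from h import *
go(*gp(.044),.14,155.6)"
```

```text
xyz cm [-47.71 -45.48   8.74] turn -0.02 | pos [0.2379 0.4088 0.2265] ang 155.58 tilt [-0.    -0.002 -1.   ] F [0.9 0.4 0.1] w 0.999 t 0.5667
```

Emit:
arm_command([
  {"xyz": [-47.7, -45.5, 2]},
  {"xyz": [-47.7, -45.5, 2]},
  {"xyz": [-47.7, -45.5, 4]},
  {"xyz": [-47.7, -45.5, 4]},
  {"xyz": [-47.7, -45.5, 4]},
])

```text
schema error: expected keys xyz, turn, jaw
```

```bash
python3 -c "
from h import *
go(*gp(.044),.14,155.6)"
```

```text
xyz cm [-47.71 -45.48   8.74] turn -0.02 | pos [0.2379 0.4088 0.2265] ang 155.58 tilt [-0.    -0.002 -1.   ] F [0.9 0.4 0.1] w 0.999 t 0.5667
```

Emit:
arm_command([
  {"xyz": [-47.7, -45.5, 4], "turn": 0, "jaw": 0},
  {"xyz": [-47.7, -45.5, 4], "turn": 0, "jaw": 0},
  {"xyz": [-47.7, -45.5, 4], "turn": 0, "jaw": 0},
  {"xyz": [-47.7, -45.5, 4], "turn": 0, "jaw": 0},
  {"xyz": [-47.7, -45.5, 4], "turn": 0, "jaw": 0},
])

```text
clock: 0.98
position: [0.3152, 0.2159, 0.2143]
ee_rot: [-0.664, -3.07, 0.002]
force: [0.9, -0.2, 0.5]
width: 0.998
```

```bash
python3 -c "
from h import *
go(*gp(.044),.14,155.6)"
```

```text
xyz cm [-32.69 -31.12   7.47] turn -0.01 | pos [0.3152 0.2159 0.2143] ang 155.59 tilt [-0.    -0.001 -1.   ] F [ 0.9 -0.2  0.5] w 0.998 t 0.9833
```

Emit:
arm_command([
  {"xyz": [-32.7, -31.1, 7.5], "turn": 0, "jaw": 0},
  {"xyz": [-32.7, -31.1, 7.5], "turn": 0, "jaw": 0},
  {"xyz": [-32.7, -31.1, 7.5], "turn": 0, "jaw": 0},
  {"xyz": [-32.7, -31.1, 7.5], "turn": 0, "jaw": 0},
  {"xyz": [-32.7, -31.1, 7.5], "turn": 0, "jaw": 0},
])

```text
clock: 1.4
position: [0.3921, 0.0253, 0.1805]
ee_rot: [0.663, 3.07, -0.001]
force: [0.9, 1.6, -0.1]
width: 0.996
```

```bash
python3 -c "
from h import *
go(*gp(.044),.14,155.6)"
```

```text
xyz cm [-17.8  -16.96   4.07] turn 0.01 | pos [0.3921 0.0253 0.1805] ang 155.61 tilt [ 0.001 -0.001 -1.   ] F [ 0.9  1.6 -0.1] w 0.996 t 1.4
```

Emit:
arm_command([
  {"xyz": [-17.8, -17, 4], "turn": 0, "jaw": 0},
  {"xyz": [-17.8, -17, 4], "turn": 0, "jaw": 0},
  {"xyz": [-17.8, -17, 4], "turn": 0, "jaw": 0},
  {"xyz": [-17.8, -17, 4], "turn": 0, "jaw": 0},
  {"xyz": [-17.8, -17, 4], "turn": 0, "jaw": 0},
])

```text
clock: 1.82
position: [0.4687, -0.1656, 0.147]
ee_rot: [0.662, 3.07, -0.0]
force: [1.2, 1.4, -0.3]
width: 1.002
```

```bash
python3 -c "
from h import *
go(*gp(.044),.024,155.6)"
```

```text
xyz cm [-2.93 -2.74 12.3 ] turn 0.05 | pos [ 0.4687 -0.1656  0.147 ] ang 155.65 tilt [ 0.001 -0.    -1.   ] F [ 1.2  1.4 -0.3] w 1.002 t 1.8167
```

Emit:
arm_command([
  {"xyz": [-2.9, -2.7, 1], "turn": 0, "jaw": 0},
  {"xyz": [-2.9, -2.7, 1], "turn": 0, "jaw": 0},
  {"xyz": [-2.9, -2.7, 3], "turn": 0, "jaw": 0},
  {"xyz": [-2.9, -2.7, 3], "turn": 0, "jaw": 0},
])

```text
clock: 2.15
position: [0.4824, -0.2024, 0.1145]
ee_rot: [-0.664, -3.067, 0.001]
force: [-0.8, -0.6, -0.6]
width: 0.996
```

```bash
python3 -c "
from h import *
save('wrist','w1.png')
go(*gp(.044),.024,155.6)"
```

```text
xyz cm [-0.21 -0.01  9.16] turn 0.01 | pos [ 0.4826 -0.2018  0.1156] ang 155.61 tilt [-0.003  0.001 -1.   ] F [-0.3  0.7 -0.4] w 0.997 t 2.2
```

View pics/w1.png

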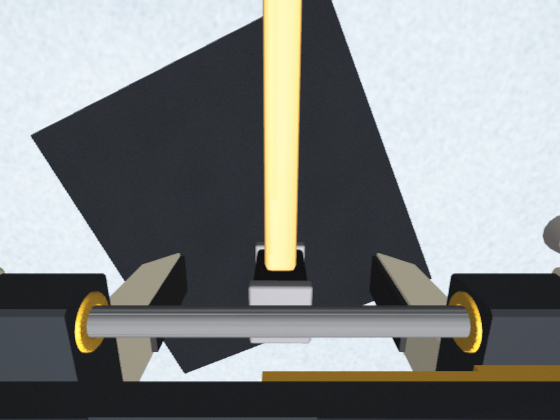

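The wrist view shows the handle (columns 265–298) centred between the pads and upright in the picture, so the alignment is right. I'll go down and grip.

Emit:
arm_command([
  {"xyz": [-0.2, 0, 4], "turn": 0, "jaw": 0},
  {"xyz": [-0.2, 0, 7], "turn": 0, "jaw": 0},
  {"xyz": [-0.2, 0, 9.2], "turn": 0, "jaw": 0},
  {"xyz": [-0.2, 0, 9.2], "turn": 0, "jaw": 0},
  {"xyz": [-0.2, 0, 9.2], "turn": 0, "jaw": 0},
])

```text
clock: 2.62
position: [0.4838, -0.202, 0.0239]
ee_rot: [-0.661, -3.066, -0.0]
force: [-0.2, 0.2, 0.6]
width: 1.003
```

Emit:
arm_command([
  {"xyz": [0, 0, 0], "turn": 0, "jaw": 255},
  {"xyz": [0, 0, 0], "turn": 0, "jaw": 255},
  {"xyz": [0, 0, 0], "turn": 0, "jaw": 255},
  {"xyz": [0, 0, 0], "turn": 0, "jaw": 255},
  {"xyz": [0, 0, 0], "turn": 0, "jaw": 255},
], force=60)

```text
clock: 3.03
position: [0.4842, -0.202, 0.0247]
ee_rot: [-0.662, -3.067, -0.0]
force: [0.3, 0.8, 0.1]
width: 0.684
```

```bash
python3 -c "
from h import *
go(*gp(.044),.023,155.6)"
```

```text
xyz cm [-0.03 -0.07  0.17] turn 0.06 | pos [ 0.4842 -0.202   0.0247] ang 155.66 tilt [-0.003  0.001 -1.   ] F [0.3 0.8 0.1] w 0.684 t 3.0333
```

Emit:
arm_command([
  {"xyz": [0, 0, 0.1], "turn": 0, "jaw": 255},
  {"xyz": [0, 0, 0.1], "turn": 0, "jaw": 255},
  {"xyz": [0, 0, 0.1], "turn": 0, "jaw": 255},
  {"xyz": [0, 0, 0.1], "turn": 0, "jaw": 255},
  {"xyz": [0, 0, 0.1], "turn": 0, "jaw": 255},
])

```text
clock: 3.45
position: [0.4842, -0.202, 0.0236]
ee_rot: [-0.662, -3.067, -0.0]
force: [-0.1, -0.0, -0.3]
width: 0.32
```

Emit:
arm_command([
  {"xyz": [0, 0, 0], "turn": 0, "jaw": 255},
  {"xyz": [0, 0, 0], "turn": 0, "jaw": 255},
  {"xyz": [0, 0, 0], "turn": 0, "jaw": 255},
  {"xyz": [0, 0, 0], "turn": 0, "jaw": 255},
  {"xyz": [0, 0, 0], "turn": 0, "jaw": 255},
])

```text
clock: 3.87
position: [0.4841, -0.202, 0.0236]
ee_rot: [-0.662, -3.067, -0.0]
force: [-0.2, -0.3, -0.8]
width: 0.234
```

Emit:
arm_command([
  {"xyz": [0, 0, 0], "turn": 0, "jaw": 255},
  {"xyz": [0, 0, 0], "turn": 0, "jaw": 255},
  {"xyz": [0, 0, -1], "turn": 0, "jaw": 255},
  {"xyz": [0, 0, -4], "turn": 0, "jaw": 255},
  {"xyz": [0, 0, -8], "turn": 0, "jaw": 255},
])

```text
clock: 4.28
position: [0.4818, -0.2012, 0.1025]
ee_rot: [-0.661, -3.061, -0.0]
force: [1.3, -0.1, -4.4]
width: 0.237
```

```bash
python3 -c "
from h import *
save('wrist','w2.png');save('scene','s2.png')
go(*(fx(0,.04)+fx(-.044,0)-fx(0,0)),.16,163.9)"
```

```text
xyz cm [21.68 42.34 -5.19] turn -8.29 | pos [ 0.4869 -0.2038  0.1087] ang 155.61 tilt [ 0.003 -0.001 -1.   ] F [ 1.1 -1.4 -4.1] w 0.235 t 4.3833
```

View pics/s2.png

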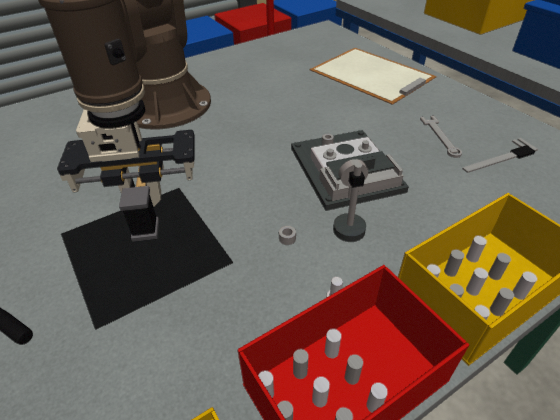

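```bash
python3 -c "
from h import *
print(fx(-.044,-.04));go(*fx(-.044,-.04),.15,163.9)"
```

```text
[0.44203313 0.19457068]
xyz cm [20.53 34.43 -4.19] turn -8.29 | pos [ 0.4869 -0.2038  0.1087] ang 155.61 tilt [ 0.003 -0.001 -1.   ] F [ 1.1 -1.4 -4.1] w 0.235 t 4.3833
```

Emit:
arm_command([
  {"xyz": [0.5, 1, -1.5], "turn": -2, "jaw": 255},
  {"xyz": [2, 3.5, -3], "turn": -4, "jaw": 255},
  {"xyz": [4, 6.7, -4.2], "turn": -6, "jaw": 255},
  {"xyz": [6, 10, -4.2], "turn": -8.3, "jaw": 255},
  {"xyz": [8, 13.4, -4.2], "turn": -8.3, "jaw": 255},
])

```text
clock: 4.8
position: [0.4686, -0.0476, 0.1511]
ee_rot: [0.437, 3.107, -0.0]
force: [0.8, 1.0, -4.2]
width: 0.241
```

```bash
python3 -c "
from h import *
go(*fx(-.044,-.04),.15,163.9)"
```

```text
xyz cm [ 9.24 22.54  0.08] turn 0.07 | pos [ 0.4686 -0.0476  0.1511] ang 163.97 tilt [ 0.004 -0.001 -1.   ] F [ 0.8  1.  -4.2] w 0.241 t 4.8
```

Emit:
arm_command([
  {"xyz": [1.6, 4, 0], "turn": 0, "jaw": 255},
  {"xyz": [3.1, 7.8, 0], "turn": 0, "jaw": 255},
  {"xyz": [4.7, 11.5, 0], "turn": 0, "jaw": 255},
  {"xyz": [6.3, 15.2, 0], "turn": 0, "jaw": 255},
  {"xyz": [7.6, 18.6, 0], "turn": 0, "jaw": 255},
])

```text
clock: 5.22
position: [0.4451, 0.1546, 0.1507]
ee_rot: [0.436, 3.108, -0.0]
force: [1.1, -0.3, -4.2]
width: 0.239
```

```bash
python3 -c "
from h import *
go(*fx(-.044,-.04),.15,163.9)"
```

```text
xyz cm [1.39 3.76 0.07] turn 0.13 | pos [0.4451 0.1546 0.1507] ang 164.03 tilt [ 0.003 -0.001 -1.   ] F [ 1.1 -0.3 -4.2] w 0.239 t 5.2167
```

Emit:
arm_command([
  {"xyz": [0.9, 2.4, 0], "turn": 0, "jaw": 255},
  {"xyz": [1.4, 3.6, 0.5], "turn": 0, "jaw": 255},
  {"xyz": [1.4, 3.7, 1], "turn": 0, "jaw": 255},
  {"xyz": [1.4, 3.7, 1], "turn": 0, "jaw": 255},
  {"xyz": [1.4, 3.7, 1], "turn": 0, "jaw": 255},
])

```text
clock: 5.63
position: [0.4414, 0.1923, 0.1403]
ee_rot: [0.438, 3.109, -0.003]
force: [-0.8, -0.8, -4.2]
width: 0.239
```

```bash
python3 - <<'E'
from h import *
g=save('top','t3.png'); save('scene','s3.png')
go(*fx(-.044,-.04),.082,163.9)
z=observe()['position'][2]
P=cloud(g); f=g['frame']
# head top: grey plate near expected
hx=observe()['position'][:2]+.044*np.array([np.cos(np.radians(-16.1)),np.sin(np.radians(-16.1))]); print('exp head',hx,'top z',z-.019+.076)
d=np.linalg.norm(P[...,:2]-hx,axis=-1); s=P[(d<.03)&(P[...,2]>.15)]; s=s[s[:,2]<.23]
print(len(s),s.mean(0)); A=np.c_[s[:,:2]-s[:,:2].mean(0),np.ones(len(s))]; print('plane',np.linalg.lstsq(A,s[:,2],rcond=None)[0], cv2.minAreaRect((s[:,:2]*1000).astype(np.float32)))
c=f[150:330,110:290,::-1]; cv2.imwrite('pics/c5.png',cv2.resize(c,None,fx=3.3,fy=3.3))
c=ld('s3.png')['frame'][40:220,250:450,::-1]; cv2.imwrite('pics/c6.png',cv2.resize(c,None,fx=3.3,fy=3.3))
E
```

```text
xyz cm [0.08 0.23 5.88] turn -0.02 | pos [0.442  0.1922 0.1408] ang 163.88 tilt [ 0.002 -0.001 -1.   ] F [ 0.  -0.6 -4.2] w 0.231 t 5.7333
exp head [0.48425423 0.18003909] top z 0.19776066142504475
594 [0.48558038 0.17601764 0.19503412]
plane [-0.27153441  0.42746467  0.19503412] ((484.6014709472656, 178.40711975097656), (52.46630859375, 41.063358306884766), 74.01476287841797)
```

View pics/c5.png

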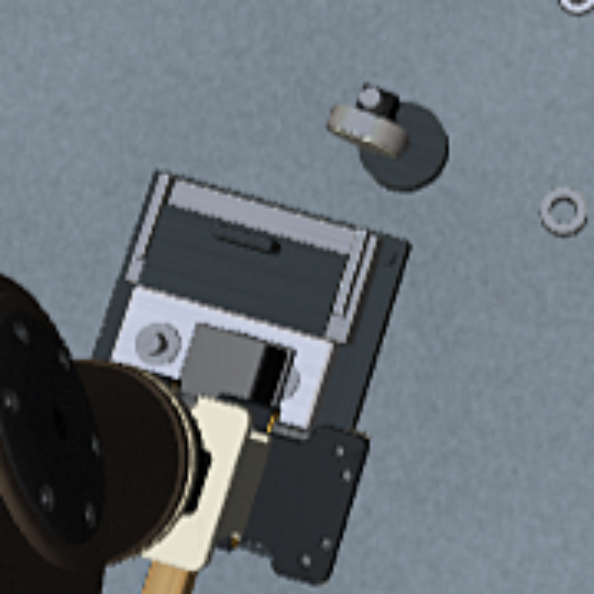

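View pics/c6.png

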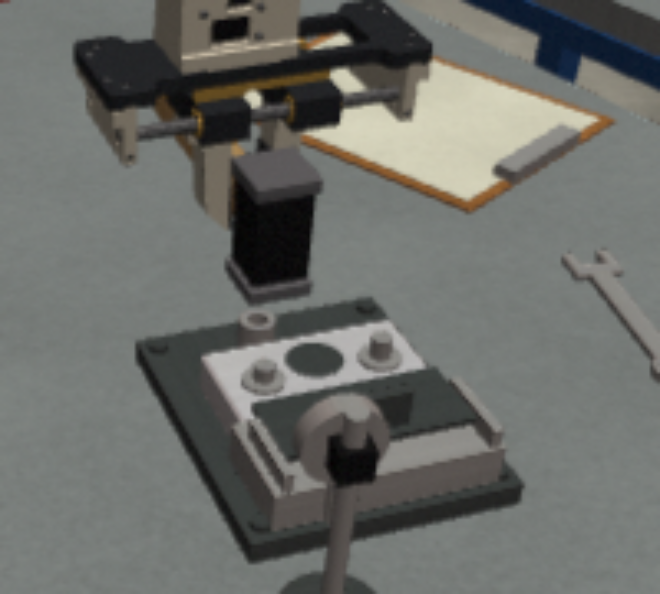

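Both views show the head upright, squarely above the right pin and clear of the keeper. Going down onto it.

Emit:
arm_command([
  {"xyz": [0.1, 0.2, 2], "turn": 0, "jaw": 255},
  {"xyz": [0.1, 0.2, 4.5], "turn": 0, "jaw": 255},
  {"xyz": [0.1, 0.2, 5.8], "turn": 0, "jaw": 255},
  {"xyz": [0.1, 0.2, 6.5], "turn": 0, "jaw": 255},
  {"xyz": [0.1, 0.2, 7.1], "turn": 0, "jaw": 255},
])

```text
clock: 6.15
position: [0.4413, 0.1931, 0.0697]
ee_rot: [0.443, 3.109, -0.003]
force: [-11.7, -1.6, 24.6]
width: 0.236
```

```bash
python3 -c "
from h import *
go(*fx(-.044,-.04),.070,163.9)"
```

```text
xyz cm [-0.03  0.17 -0.03] turn -0.13 | pos [0.4413 0.1931 0.0697] ang 163.77 tilt [ 0.001 -0.002 -1.   ] F [-11.7  -1.6  24.6] w 0.236 t 6.15
```

Emit:
arm_command([
  {"xyz": [0, 0.1, 0.1], "turn": 0, "jaw": 255},
  {"xyz": [0, 0.1, 0.2], "turn": 0, "jaw": 255},
  {"xyz": [0, 0.1, 0.2], "turn": 0, "jaw": 255},
])

```text
clock: 6.4
position: [0.4409, 0.1933, 0.0691]
ee_rot: [-0.446, -3.109, 0.002]
force: [-10.8, -2.4, 17.6]
width: 0.235
```

```bash
python3 - <<'E'
from h import *
s=save('scene','s4.png');go(*fx(-.044,-.04),.070,163.9)
c=s['frame'][60:220,270:420,::-1]; cv2.imwrite('pics/c7.png',cv2.resize(c,None,fx=3.7,fy=3.7))
E
```

```text
xyz cm [-0.07  0.15 -0.09] turn -0.22 | pos [0.441  0.1933 0.0691] ang 163.68 tilt [-0.001 -0.001 -1.   ] F [-10.2  -1.3  17.7] w 0.235 t 6.45
```

View pics/c7.png

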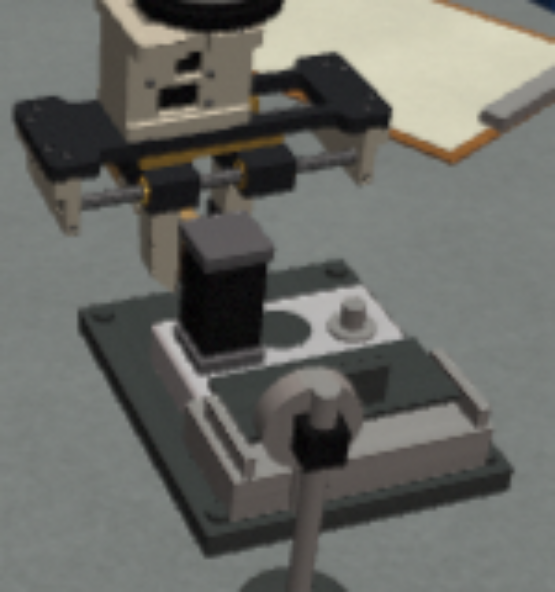

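Emit:
arm_command([
  {"xyz": [0, 0.1, -1], "turn": 0, "jaw": 255},
  {"xyz": [0, 0.1, -4], "turn": 0, "jaw": 255},
  {"xyz": [0, 2, -6.5], "turn": 0, "jaw": 255},
  {"xyz": [0, 5, -6.5], "turn": 0, "jaw": 255},
  {"xyz": [0, 8.1, -6.5], "turn": -0.2, "jaw": 255},
])

```text
clock: 6.87
position: [0.4658, 0.271, 0.1368]
ee_rot: [0.446, 3.107, 0.004]
force: [0.4, -0.0, -4.3]
width: 0.234
```

Emit:
arm_command([
  {"xyz": [0, 0.5, 0], "turn": 0, "jaw": 255},
  {"xyz": [0, 0.5, 0], "turn": 0, "jaw": 255},
])

```text
clock: 7.03
position: [0.4684, 0.278, 0.1377]
ee_rot: [0.443, 3.106, 0.007]
force: [0.0, -0.8, -3.2]
width: 0.236
```

```bash
python3 - <<'E'
from h import *
g=save('top','t5.png'); s=save('scene','s5.png');go(*fx(-.044,.04),.082,163.9)
c=s['frame'][60:220,270:420,::-1]; c2=g['frame'][190:330,110:250,::-1]
cv2.imwrite('pics/c8.png',np.hstack([cv2.resize(c,(400,427)),cv2.resize(c2,(400,400))[:,:,:].copy() if 0 else cv2.resize(c2,(400,427))]))
P=cloud(g);p=fx(0,-.04); d=np.linalg.norm(P[...,:2]-p,axis=-1); q=P[(d<.006)&(P[...,2]<.08)]; print(len(q),np.median(q,0) if len(q) else '')
q=P[(d>.009)&(d<.013)&(P[...,2]<.08)]; print('collar',len(q),np.median(q,0))
P=cloud(s);d=np.linalg.norm(P[...,:2]-p,axis=-1); q=P[(d<.005)&(P[...,2]<.08)]; print(len(q),np.median(q,0) if len(q) else '')
q=P[(d>.009)&(d<.013)&(P[...,2]<.08)]; print('collar',len(q),np.median(q,0))
E
```

```text
xyz cm [ 0.23 -0.4   5.49] turn -0.29 | pos [0.4674 0.2746 0.1369] ang 163.61 tilt [ 0.003  0.001 -1.   ] F [-0.4 -1.6 -4.3] w 0.238 t 7.1333
26 [0.48456041 0.18281826 0.0504156 ]
collar 62 [0.48360668 0.18260316 0.04917043]
9 [0.48427181 0.18167466 0.0496798 ]
collar 35 [0.48574344 0.17934983 0.04874978]
```

View pics/c8.png

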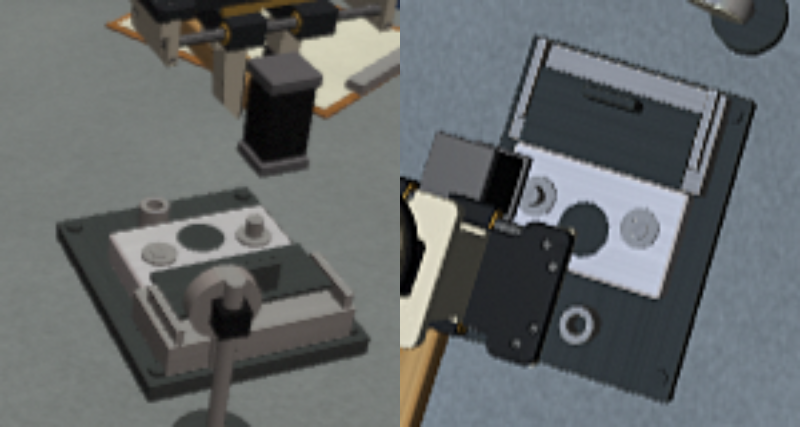

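The right pin is flush (measured 1.2 mm above its collar). Now the left one.

Emit:
arm_command([
  {"xyz": [0.2, -0.4, 0], "turn": 0, "jaw": 255},
  {"xyz": [0.2, -0.4, 2], "turn": 0, "jaw": 255},
  {"xyz": [0.2, -0.4, 4.5], "turn": 0, "jaw": 255},
  {"xyz": [0.2, -0.4, 5.6], "turn": 0, "jaw": 255},
  {"xyz": [0.2, -0.4, 6.3], "turn": 0, "jaw": 255},
])

```text
clock: 7.55
position: [0.4635, 0.2695, 0.0732]
ee_rot: [0.451, 3.109, -0.001]
force: [-6.1, -2.4, 8.2]
width: 0.236
```

```bash
python3 -c "
from h import *
go(*fx(-.044,.04),.068,163.9)"
```

```text
xyz cm [-0.01  0.2   0.52] turn -0.39 | pos [0.4635 0.2695 0.0732] ang 163.51 tilt [ 0. -0. -1.] F [-6.1 -2.4  8.2] w 0.236 t 7.55
```

Emit:
arm_command([
  {"xyz": [0, 0.1, 0.2], "turn": 0, "jaw": 255},
  {"xyz": [0, 0.1, 0.5], "turn": 0, "jaw": 255},
  {"xyz": [0, 0.1, 0.5], "turn": 0, "jaw": 255},
  {"xyz": [0, 0.1, 0.5], "turn": 0, "jaw": 255},
])

```text
clock: 7.88
position: [0.4633, 0.2696, 0.0692]
ee_rot: [-0.452, -3.108, 0.001]
force: [-5.4, -1.8, 6.3]
width: 0.238
```

Emit:
arm_command([
  {"xyz": [0, 0.1, 0.1], "turn": 0, "jaw": 255},
  {"xyz": [0, 0.1, 0.2], "turn": 0, "jaw": 255},
  {"xyz": [0, 0.1, 0.2], "turn": 0, "jaw": 255},
])

```text
clock: 8.13
position: [0.4632, 0.2697, 0.0688]
ee_rot: [-0.454, -3.107, 0.0]
force: [-9.5, -3.1, 18.2]
width: 0.235
```

Emit:
arm_command([
  {"xyz": [0, 0, -1], "turn": 0, "jaw": 255},
  {"xyz": [0, 0, -4], "turn": 0, "jaw": 255},
  {"xyz": [0.5, -3, -7], "turn": 0, "jaw": 255},
  {"xyz": [0.5, -7, -8], "turn": 0, "jaw": 255},
  {"xyz": [0.5, -11, -8], "turn": 0, "jaw": 255},
])

```text
clock: 8.55
position: [0.4282, 0.1652, 0.1516]
ee_rot: [0.452, 3.107, 0.005]
force: [2.1, -0.8, -4.1]
width: 0.242
```

```bash
python3 - <<'E'
from h import *
g=save('top','t6.png'); s=save('scene','s6.png');go(*gp(.044),.16,155.6)
c=s['frame'][60:220,270:420,::-1]; c2=g['frame'][190:330,110:250,::-1]
cv2.imwrite('pics/c9.png',np.hstack([cv2.resize(c,(400,427)),cv2.resize(c2,(400,427))]))
for n,P in (('top',cloud(g)),('scene',cloud(s))):
  for y in (.04,-.04):
    p=fx(0,y); d=np.linalg.norm(P[...,:2]-p,axis=-1); q=P[(d<.006)&(P[...,2]<.08)]; r=P[(d>.009)&(d<.013)&(P[...,2]<.08)]
    if len(q): print(n,y,len(q),np.median(q,0)[2],'collar',np.median(r,0)[2])
E
```

```text
xyz cm [-16.3  -32.79  -1.02] turn 7.32 | pos [0.4247 0.1586 0.1496] ang 162.92 tilt [-0.004 -0.001 -1.   ] F [ 1.   0.7 -4.6] w 0.237 t 8.65
top 0.04 23 0.050306371750253764 collar 0.049137023790714496
scene 0.04 13 0.04975955075139549 collar 0.048937635232644716
scene -0.04 17 0.04961006095691234 collar 0.048854142274282975
```

View pics/c9.png

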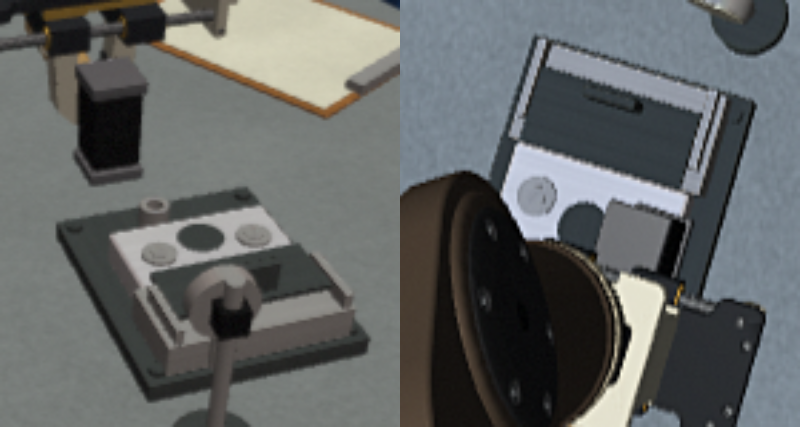

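Both pins are flush (0.8–1.2 mm above their collars) and the keeper is still open. Taking the mallet back to the mat.

```bash
python3 - <<'E'
from h import *
go(.458,-.207,.15)
E
```

```text
xyz cm [-1.392e+01 -3.397e+01 -1.000e-02] turn 0 | pos [0.4247 0.1586 0.1496] ang 162.92 tilt [-0.004 -0.001 -1.   ] F [ 1.   0.7 -4.6] w 0.237 t 8.65
```

Emit:
arm_command([
  {"xyz": [-1.4, -3.6, 0], "turn": 0, "jaw": 255},
  {"xyz": [-2.9, -7.2, 0], "turn": 0, "jaw": 255},
  {"xyz": [-4.4, -10.8, 0], "turn": 0, "jaw": 255},
  {"xyz": [-5.9, -14.4, 0], "turn": 0, "jaw": 255},
  {"xyz": [-7.4, -18, 0], "turn": 0, "jaw": 255},
])

```text
clock: 9.07
position: [0.4419, -0.0375, 0.1502]
ee_rot: [-0.468, -3.103, 0.002]
force: [1.4, 0.3, -3.4]
width: 0.238
```

```bash
python3 - <<'E'
from h import *
go(.458,-.207,.07)
E
```

```text
xyz cm [ -6.56 -15.7    8.03] turn 0 | pos [ 0.4419 -0.0375  0.1502] ang 162.86 tilt [-0.004 -0.001 -1.   ] F [ 1.4  0.3 -3.4] w 0.238 t 9.0667
```

Emit:
arm_command([
  {"xyz": [-1.4, -3.6, 1.5], "turn": 0, "jaw": 255},
  {"xyz": [-2.9, -7.2, 3], "turn": 0, "jaw": 255},
  {"xyz": [-4.4, -10.8, 5], "turn": 0, "jaw": 255},
  {"xyz": [-5.9, -14, 7], "turn": 0, "jaw": 255},
  {"xyz": [-6.6, -15.7, 8], "turn": 0, "jaw": 255},
])

```text
clock: 9.48
position: [0.4572, -0.2118, 0.069]
ee_rot: [-0.474, -3.101, 0.005]
force: [1.4, -0.6, -3.0]
width: 0.235
```

Emit:
arm_command([
  {"xyz": [0, 0, 0], "turn": 0, "jaw": 255},
  {"xyz": [0, 0, 0], "turn": 0, "jaw": 255},
])

```text
clock: 9.65
position: [0.4556, -0.2141, 0.0685]
ee_rot: [-0.481, -3.098, 0.007]
force: [-0.4, 0.0, -4.1]
width: 0.237
```

```bash
python3 - <<'E'
from h import *
s=save('scene','s7.png');go(.458,-.207,.025)
c=s['frame'][90:310,50:250,::-1]; cv2.imwrite('pics/c10.png',cv2.resize(c,None,fx=2.7,fy=2.7))
E
```

```text
xyz cm [-0.02  0.57  4.39] turn 0 | pos [ 0.4563 -0.2123  0.069 ] ang 162.48 tilt [-0.006 -0.002 -1.   ] F [ 0.3  0.7 -4.9] w 0.238 t 9.7
```

View pics/c10.png

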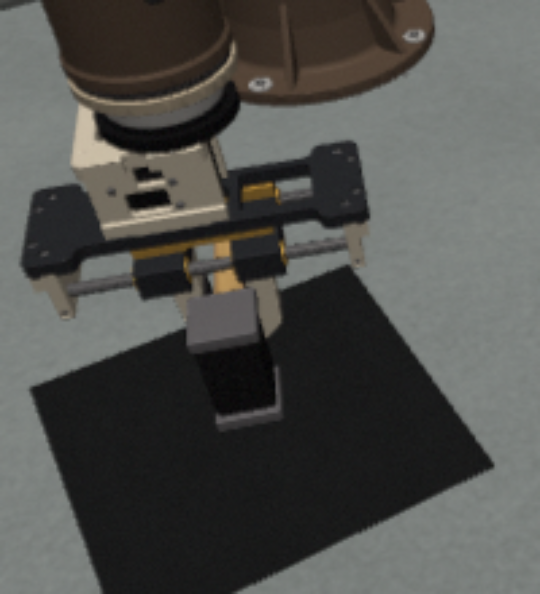

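The head is over the mat (bottom edge near pixel 250,415 of the crop), nearly level. Setting it down.

Emit:
arm_command([
  {"xyz": [0, 0, 1.5], "turn": 0, "jaw": 255},
  {"xyz": [0, 0, 3], "turn": 0, "jaw": 255},
  {"xyz": [0, 0, 3.8], "turn": 0, "jaw": 255},
  {"xyz": [0, 0, 4.3], "turn": 0, "jaw": 255},
  {"xyz": [0, 0, 4.4], "turn": 0, "jaw": 255},
])

```text
clock: 10.12
position: [0.4559, -0.2112, 0.0247]
ee_rot: [-0.475, -3.099, 0.004]
force: [-0.7, 0.6, -3.3]
width: 0.236
```

Emit:
arm_command([
  {"xyz": [0, 0, 0.1], "turn": 0, "jaw": 255},
  {"xyz": [0, 0, 0.1], "turn": 0, "jaw": 255},
])

```text
clock: 10.28
position: [0.4564, -0.2108, 0.0242]
ee_rot: [-0.474, -3.1, 0.004]
force: [0.1, -0.1, -4.3]
width: 0.233
```

Emit:
arm_command([
  {"xyz": [0, 0, 0.2], "turn": 0, "jaw": 255},
  {"xyz": [0, 0, 0.2], "turn": 0, "jaw": 255},
  {"xyz": [0, 0, 0.2], "turn": 0, "jaw": 255},
])

```text
clock: 10.53
position: [0.4568, -0.2109, 0.0228]
ee_rot: [-0.474, -3.101, 0.003]
force: [-1.1, 1.7, 4.1]
width: 0.235
```

Contact felt (+4 N). Releasing.

Emit:
arm_command([
  {"xyz": [0, 0, 0], "turn": 0, "jaw": 150},
  {"xyz": [0, 0, 0], "turn": 0, "jaw": 100},
  {"xyz": [0, 0, 0], "turn": 0, "jaw": 0},
  {"xyz": [0, 0, 0], "turn": 0, "jaw": 0},
  {"xyz": [0, 0, 0], "turn": 0, "jaw": 0},
])

```text
clock: 10.95
position: [0.4568, -0.211, 0.0228]
ee_rot: [-0.475, -3.101, 0.004]
force: [-0.1, 0.5, -0.2]
width: 0.55
```

Emit:
arm_command([
  {"xyz": [0, 0, 0], "turn": 0, "jaw": 0},
  {"xyz": [0, 0, 0], "turn": 0, "jaw": 0},
  {"xyz": [0, 0, 0], "turn": 0, "jaw": 0},
  {"xyz": [0, 0, 0], "turn": 0, "jaw": 0},
  {"xyz": [0, 0, 0], "turn": 0, "jaw": 0},
])

```text
clock: 11.37
position: [0.4569, -0.211, 0.0228]
ee_rot: [-0.475, -3.101, 0.004]
force: [-1.0, 0.3, -0.2]
width: 0.913
```

Emit:
arm_command([
  {"xyz": [0, 0, -2], "turn": 0, "jaw": 0},
  {"xyz": [0, 0, -5], "turn": 0, "jaw": 0},
  {"xyz": [0, 0, -9], "turn": 0, "jaw": 0},
  {"xyz": [0, 0, -12], "turn": 0, "jaw": 0},
  {"xyz": [0, 0, -12], "turn": 0, "jaw": 0},
])

```text
clock: 11.78
position: [0.4602, -0.2125, 0.148]
ee_rot: [0.476, 3.102, -0.005]
force: [1.6, -0.2, -0.2]
width: 0.998
```

```bash
python3 - <<'E'
from h import *
s=save('scene','s8.png');save('wrist','w8.png')
go(*fx(.074,0),.15,163.9)
E
```

```text
xyz cm [ 1.95 42.46 -0.71] turn -1.28 | pos [ 0.4583 -0.2108  0.1438] ang 162.62 tilt [-0.002 -0.002 -1.   ] F [ 0.4  0.4 -1. ] w 1.003 t 11.8833
```

View pics/w8.png

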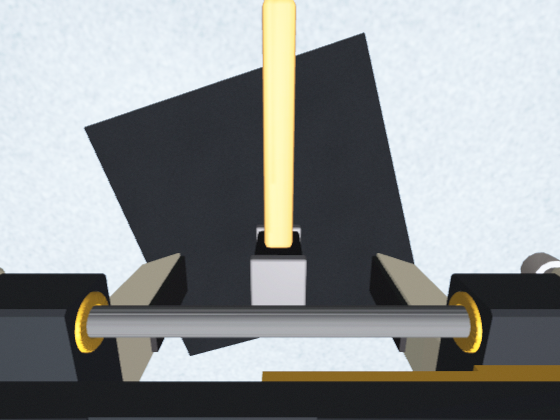

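View pics/s8.png

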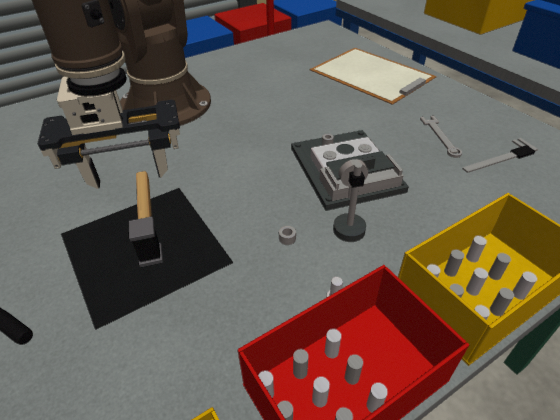

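Emit:
arm_command([
  {"xyz": [0.4, 4, -2], "turn": -1.3, "jaw": 0},
  {"xyz": [0.8, 8, -4], "turn": -1.3, "jaw": 0},
  {"xyz": [1, 12.5, -5.5], "turn": -1.3, "jaw": 0},
  {"xyz": [1.2, 16.5, -5.5], "turn": -1.3, "jaw": 0},
  {"xyz": [1.2, 20.5, -5.5], "turn": -1.3, "jaw": 0},
])

```text
clock: 12.3
position: [0.5054, -0.0182, 0.1982]
ee_rot: [-0.44, -3.108, 0.002]
force: [1.3, -0.9, 0.4]
width: 1.0
```

```bash
python3 - <<'E'
from h import *
go(*fx(.074,0),.19,163.9)
E
```

```text
xyz cm [ 0.19 22.69  0.78] turn -0.01 | pos [ 0.5054 -0.0182  0.1982] ang 163.89 tilt [-0.002 -0.001 -1.   ] F [ 1.3 -0.9  0.4] w 1.0 t 12.3
```

Emit:
arm_command([
  {"xyz": [0.2, 5, 0], "turn": 0, "jaw": 0},
  {"xyz": [0.2, 10, 0], "turn": 0, "jaw": 0},
  {"xyz": [0.2, 15, 0], "turn": 0, "jaw": 0},
  {"xyz": [0.2, 19, 0], "turn": 0, "jaw": 0},
  {"xyz": [0.2, 22, 0], "turn": 0, "jaw": 0},
])

```text
clock: 12.72
position: [0.56, 0.1829, 0.196]
ee_rot: [-0.439, -3.106, 0.004]
force: [0.8, 0.1, -0.0]
width: 1.001
```

Emit:
arm_command([
  {"xyz": [0, 2.4, 0], "turn": 0, "jaw": 0},
  {"xyz": [0, 2.4, 0], "turn": 0, "jaw": 0},
])

```text
clock: 12.88
position: [0.5656, 0.2137, 0.193]
ee_rot: [-0.425, -3.105, 0.003]
force: [-1.0, 0.6, 0.5]
width: 1.001
```

```bash
python3 - <<'E'
from h import *
save('wrist','w9.png')
go(*fx(.074,0),.065,163.9)
E
```

```text
xyz cm [-0.45 -0.81 12.82] turn 0.34 | pos [0.5655 0.2097 0.1932] ang 164.24 tilt [-0.008 -0.003 -1.   ] F [-0.6 -0.6 -1. ] w 1.001 t 12.9333
```

View pics/w9.png

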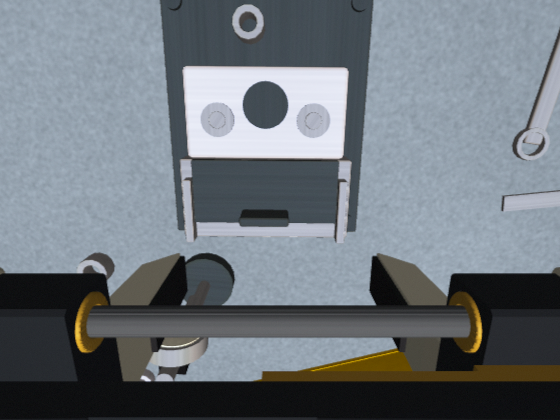

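Emit:
arm_command([
  {"xyz": [-0.3, -0.8, 2], "turn": 0.3, "jaw": 0},
  {"xyz": [-0.4, -0.8, 5], "turn": 0.3, "jaw": 0},
  {"xyz": [-0.4, -0.8, 8], "turn": 0.3, "jaw": 0},
  {"xyz": [-0.4, -0.8, 8.5], "turn": 0.3, "jaw": 0},
  {"xyz": [-0.4, -0.8, 8.5], "turn": 0.3, "jaw": 0},
])

```text
clock: 13.35
position: [0.5644, 0.1988, 0.1059]
ee_rot: [-0.44, -3.098, 0.012]
force: [-0.2, 1.0, -0.2]
width: 0.998
```

```bash
python3 - <<'E'
from h import *
save('scene','s10.png')
go(*fx(.074,0),.066,163.9)
E
```

```text
xyz cm [-0.07  0.13  4.18] turn -0.04 | pos [0.5659 0.1994 0.1078] ang 163.86 tilt [-0.01  -0.004 -1.   ] F [ 0.4 -0.6  1.2] w 0.999 t 13.4
```

View pics/s10.png

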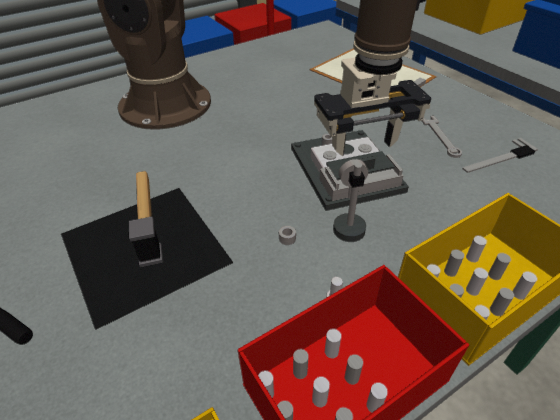

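The fingers straddle the tab (right finger at pixel 340,140) and the gauge stands clear in front. Lowering and gripping.

Emit:
arm_command([
  {"xyz": [0, 0.1, 2], "turn": 0, "jaw": 0},
  {"xyz": [0, 0.1, 3.3], "turn": 0, "jaw": 0},
  {"xyz": [0, 0.1, 4], "turn": 0, "jaw": 0},
  {"xyz": [0, 0.1, 4], "turn": 0, "jaw": 0},
  {"xyz": [0, 0.1, 4], "turn": 0, "jaw": 0},
])

```text
clock: 13.82
position: [0.5665, 0.2001, 0.069]
ee_rot: [-0.44, -3.102, 0.008]
force: [-0.3, 0.1, 0.1]
width: 1.0
```

Emit:
arm_command([
  {"xyz": [0, 0, 0], "turn": 0, "jaw": 255},
  {"xyz": [0, 0, 0], "turn": 0, "jaw": 255},
  {"xyz": [0, 0, 0], "turn": 0, "jaw": 255},
  {"xyz": [0, 0, 0], "turn": 0, "jaw": 255},
  {"xyz": [0, 0, 0], "turn": 0, "jaw": 255},
], force=25)

```text
clock: 14.23
position: [0.5666, 0.2003, 0.0693]
ee_rot: [-0.44, -3.102, 0.007]
force: [-0.3, 0.2, 0.5]
width: 0.69
```

Emit:
arm_command([
  {"xyz": [0, 0, 0], "turn": 0, "jaw": 255},
  {"xyz": [0, 0, 0], "turn": 0, "jaw": 255},
  {"xyz": [0, 0, 0], "turn": 0, "jaw": 255},
  {"xyz": [0, 0, 0], "turn": 0, "jaw": 255},
  {"xyz": [0, 0, 0], "turn": 0, "jaw": 255},
])

```text
clock: 14.65
position: [0.5668, 0.2009, 0.0693]
ee_rot: [-0.439, -3.103, 0.006]
force: [0.9, 3.7, -1.9]
width: 0.43
```

```bash
python3 - <<'E'
from h import *
go(*fx(.029,0),.067,163.9)
E
```

```text
xyz cm [ 4.51 -0.07  0.26] turn -0.02 | pos [0.5668 0.2009 0.0693] ang 163.88 tilt [-0.008 -0.003 -1.   ] F [ 0.9  3.7 -1.9] w 0.43 t 14.65
```

Gripped at a width of 0.43 (40 mm), which matches the tab. Drawing it toward −x (tool +x).

Emit:
arm_command([
  {"xyz": [0, 0, 0], "turn": 0, "jaw": 255},
  {"xyz": [0.5, 0, 0], "turn": 0, "jaw": 255},
  {"xyz": [1.2, 0, 0], "turn": 0, "jaw": 255},
  {"xyz": [1.9, 0, 0], "turn": 0, "jaw": 255},
  {"xyz": [2.6, 0, 0], "turn": 0, "jaw": 255},
])

```text
clock: 15.07
position: [0.5409, 0.2084, 0.0693]
ee_rot: [-0.439, -3.103, 0.006]
force: [3.0, 2.3, -4.6]
width: 0.427
```

Emit:
arm_command([
  {"xyz": [0.8, 0, 0], "turn": 0, "jaw": 255},
  {"xyz": [1.3, 0, 0], "turn": 0, "jaw": 255},
  {"xyz": [1.6, 0, 0], "turn": 0, "jaw": 255},
  {"xyz": [1.7, 0, 0], "turn": 0, "jaw": 255},
  {"xyz": [1.7, 0, 0], "turn": 0, "jaw": 255},
])

```text
clock: 15.48
position: [0.5236, 0.2134, 0.0693]
ee_rot: [-0.438, -3.101, 0.007]
force: [-1.0, 1.0, -2.9]
width: 0.434
```

```bash
python3 - <<'E'
from h import *
go(*fx(.029,0),.069,163.9)
E
```

```text
xyz cm [ 0.02 -0.07  0.03] turn 0.02 | pos [0.5236 0.2134 0.0693] ang 163.92 tilt [-0.01  -0.003 -1.   ] F [-1.   1.  -2.9] w 0.434 t 15.4833
```

Moved 45 mm without feeling the stop yet, so I'll draw a little further until it resists.

Emit:
arm_command([
  {"xyz": [0.2, 0, 0], "turn": 0, "jaw": 255},
  {"xyz": [0.3, 0, 0], "turn": 0, "jaw": 255},
  {"xyz": [0.4, 0, 0], "turn": 0, "jaw": 255},
  {"xyz": [0.4, 0, 0], "turn": 0, "jaw": 255},
])

```text
clock: 15.82
position: [0.5234, 0.2135, 0.0695]
ee_rot: [-0.441, -3.107, 0.006]
force: [13.2, -1.4, -15.1]
width: 0.433
```

```bash
python3 - <<'E'
from h import *
s=save('scene','s11.png')
go(*fx(.029,0),.069,163.9)
c=s['frame'][60:220,270:420,::-1]; cv2.imwrite('pics/c11.png',cv2.resize(c,None,fx=3.7,fy=3.7))
E
```

```text
xyz cm [-0.01 -0.07  0.05] turn -0.07 | pos [0.5234 0.2135 0.0695] ang 163.83 tilt [-0.004 -0.004 -1.   ] F [ 13.3   0.2 -15.9] w 0.433 t 15.8667
```

View pics/c11.png

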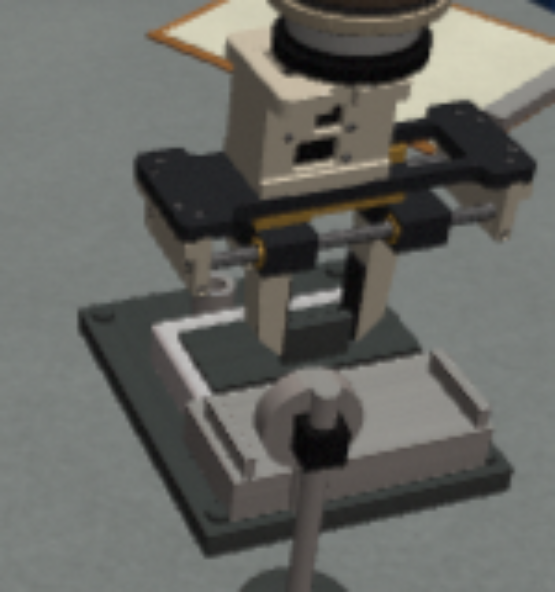

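The keeper is against its stop: it resists with 13 N and the bar covers both pins. Release and retreat straight up, well clear of the gauge.

Emit:
arm_command([
  {"xyz": [0, 0, 0], "turn": 0, "jaw": 60},
  {"xyz": [0, 0, 0], "turn": 0, "jaw": 0},
  {"xyz": [0, 0, 0], "turn": 0, "jaw": 0},
  {"xyz": [0, 0, 0], "turn": 0, "jaw": 0},
  {"xyz": [0, 0, 0], "turn": 0, "jaw": 0},
])

```text
clock: 16.28
position: [0.523, 0.2135, 0.0696]
ee_rot: [-0.441, -3.107, 0.006]
force: [0.7, -0.8, 0.1]
width: 0.748
```

Emit:
arm_command([
  {"xyz": [0, 0, 0], "turn": 0, "jaw": 0},
  {"xyz": [0, 0, -1], "turn": 0, "jaw": 0},
  {"xyz": [0, 0, -4], "turn": 0, "jaw": 0},
  {"xyz": [0, 0, -8], "turn": 0, "jaw": 0},
  {"xyz": [2, 0, -12], "turn": 0, "jaw": 0},
])

```text
clock: 16.7
position: [0.5078, 0.2173, 0.1892]
ee_rot: [-0.447, -3.108, 0.008]
force: [1.2, 0.9, -0.2]
width: 0.997
```

Emit:
arm_command([
  {"xyz": [4, 0, 0], "turn": 0, "jaw": 0},
  {"xyz": [8, 0, 0], "turn": 0, "jaw": 0},
  {"xyz": [11, 0, 0], "turn": 0, "jaw": 0},
  {"xyz": [11, 0, 0], "turn": 0, "jaw": 0},
  {"xyz": [11, 0, 0], "turn": 0, "jaw": 0},
])

```text
clock: 17.12
position: [0.4008, 0.2491, 0.1902]
ee_rot: [-0.442, -3.109, 0.006]
force: [0.8, 0.8, 0.7]
width: 1.007
```

```bash
python3 - <<'E'
from h import *
s=save('scene','s12.png'); g=save('top','t12.png')
go(.5,.2,.069)
P=cloud(g)
a=np.radians(-16.1);d=P[...,:2]-[.4954,.2208];X=d@[np.cos(a),np.sin(a)];Y=d@[-np.sin(a),np.cos(a)]
for n,Q in (('top',P),('scene',cloud(s))):
    d=Q[...,:2]-[.4954,.2208];X=d@[np.cos(a),np.sin(a)];Y=d@[-np.sin(a),np.cos(a)]
    m=(abs(Y)<.015)&(X>0)&(X<.09)&(Q[...,2]>.075)&(Q[...,2]<.092)
    print(n,'tab x',m.sum(),X[m].mean() if m.any() else '')
f=P[170:212,205:250].reshape(-1,3);f=f[(f[:,2]>.008)&(f[:,2]<.03)];print('gauge',cv2.minEnclosingCircle((f[:,:2]*1000).astype(np.float32)))
h=P[205:345,320:460].reshape(-1,3);h=h[(h[:,2]>.07)&(h[:,2]<.1)];print('head top',len(h),h.mean(0))
E
```

```text
xyz cm [-10.65  -1.84  12.11] turn 0 | pos [0.4031 0.2482 0.19  ] ang 163.64 tilt [-0.001 -0.004 -1.   ] F [ 0.4  0.2 -0.3] w 1.001 t 17.2167
top tab x 58 0.03302402715928113
scene tab x 80 0.03623626409496666
gauge ((640.4720458984375, 109.41793060302734), 29.73729705810547)
head top 438 [ 0.49937934 -0.22429586  0.07897128]
```

View pics/t12.png

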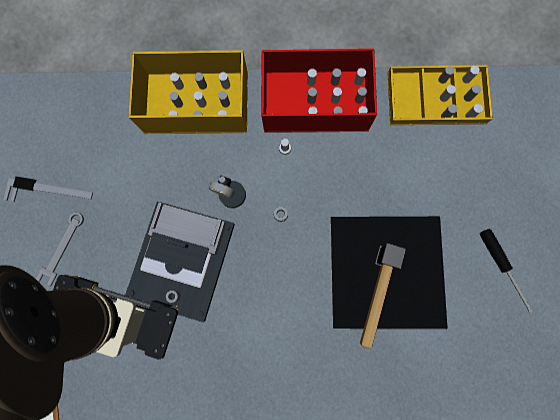

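View pics/s12.png

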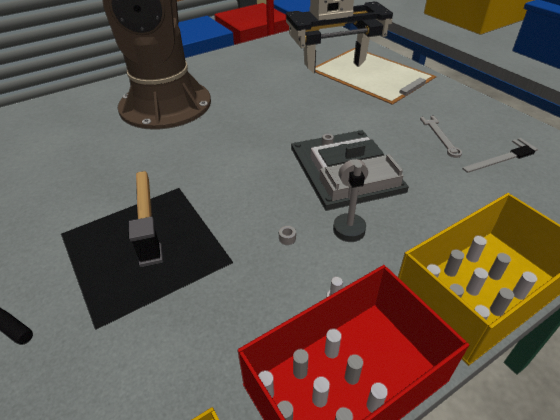

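```bash
python3 -c "
from h import *
print(sign_off())"
```

```text
the job is handed in; nothing more can be done
None
```

I knocked both pins home with the mallet, put the mallet back on the mat, and drew the keeper by its tab onto its stop. I handed the job in at about 17 s of the 54 s allowed; no verdict is reported.

**What the last checks showed:**
- **Pins:** The last depth readings, taken before the keeper covered them, put both tops 0.8–1.2 mm above their collars, against a nominal 1 mm when home.
- **Keeper:** It resisted with about 13 N at the end of its travel. The top camera puts the tab at x = 33 mm of the fixture, about 45 mm from where it started. The scene camera reads x = 36 mm, about 3 mm off; I put that down to that camera seeing the tab's rear face.
- **Mallet:** It stands on the mat with its head centre at about (0.499, -0.224), some 30 mm from the mat's centre and well inside its outline. Its height is the same as at the start.
- **Gauge:** It is upright and moved less than 1 mm by measurement.
- **Gripper:** It is open and clear of everything.

The mallet tilted slightly in the grip under the pushing force, but it stood level again once released. No check failed.

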